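# Set the sprung parting tweezers to the marked gap

### The arm

A 6-joint arm with a two-finger parallel gripper is mounted at the origin on the work surface. World frame = base frame: x ahead of the robot, y to its left, z up, the work surface at z = 0. Lengths are in m, angles in rad, forces in N, time in s.
With the tool pointing down it reaches from about 0.25 to 0.775 m from the base axis. Payload 4 kg.
Tool frame: the origin (TCP) lies midway between the tips of the shut fingers; the grasp point (between the pads) lies 19 mm behind it (robot.pinch_z is the distance from the TCP to the grasp point, in m); x points along the fingers, y is the direction in which the jaws open and shut, and the axes are right-handed (so a half turn about x gives the same grasp; the last joint's range is limited). The gripper opens to 94 mm and grips with 3 to 60 N. Pads are 16 mm wide; open, the fingers measure 119 mm over their backs; the gripper's body (75 mm by 177 mm) begins 78 mm behind the grasp point.
Start: joints at [1.023, 0.087, 1.371, -0, 1.684, -0.103], TCP at [0.237, 0.496, 0.184] pointing down, gripper open.
Joint ranges: [-3.1, 3.1], [-0.76, 2.03], [0.27, 2.55], [-1.08, 4.22], [0.17, 2.65], [-2.57, 2.57]. Speed limits (rad/s): [2.79, 2.79, 3.14, 3.14, 3.14, 3.14].

### API

Orientations are given as [roll, pitch, yaw] about the fixed x, y, z axes, in that order (R = Rz(yaw) Ry(pitch) Rx(roll)).
In Python, from bench import robot, imaging gives the robot as it stands. The module is installed in compiled form; this text tells all that it offers.
- The arm moves only by the tool drive_tool, never from a script. Its argument "commands" is a list that holds one entry, the list of rows, each a list of 4 numbers: the shift along the tool's x, y, z as a fraction of full scale, then the turn about the tool's x as a fraction of full scale. A call has 1 to 20 rows; each row shifts and turns the commanded pose from where the row before left it, along the tool's axes as they then stand; what a row does not reach is not made up. Full scale, the value 1, is 0.25 m for a shift and 360 degrees for a turn. A row lasts 1/10 s, in which the tool goes at most 50 mm and 8.59 degrees, less where a joint would pass 70% of its speed; a pose out of reach is approached as far as the arm can. A call with a number of a shift or a turn outside -1 to 1 is refused whole. A call with a gripper value outside its range is refused whole. "grip" is the opening, from 0 (shut) to 1 (fully open), set as the call begins (left out, the last holds). The fingers move at their own pace and stop on an object; the grip force is fixed at half the most. Time passes only in rows, so rows that do not move let the fingers close. It gives the time, the measured TCP pose, the force and the opening at its end, in the units of the state.
- robot.get_obs(): the state, without advancing time (a new reading comes with each control period).
- imaging.snapshot(name): name is "scene" or "side" or "wrist"; returns a dict with "pixels" (400x640x3 uint8, red, green, blue), "z_map" (400x640 float32, m along the optical axis (not along the pixel's ray), 0 where there is no reading), "mtx" (3x3 intrinsics, pixels), "extrinsics" (4x4, takes a point from world to camera coordinates). Camera axes: x right, y up, looking along -z (the intrinsics and any distortion apply to the point x, -y, -z); pixel columns grow to the right and rows downward; lengths in m; the calibration is good to about 2 mm. A picture is of the moment at which its call begins.
- robot.close_job(): hands the job in, once; it reports no verdict.
The state is a dict: "time": time; "joint_positions": joint angles; "qvel": joint speeds; "joint_torque": joint torques, N m; "tool_pos": TCP position; "ee_rot": TCP orientation; "wrist_force": force on the tool from outside, world axes, zero at the start; "wrist_torque": the same for the moment, N m; "width": finger opening in m.
Only numpy, scipy, OpenCV 4.12 (cv2) and the standard library are available. Lean on these libraries where they do the work, as an engineer would, in place of code of your own. Each camera call takes 0.05 s, during which the arm holds its last target.

### The job

Fold both side flaps of the cardboard kit carton back well past upright (a good 15 degrees or more), then take the sprung parting tweezers by their two round grip bosses and lift them, level, well clear above the carton. Squeeze them until the moving leg lies right under the black needle that marks the wanted tip gap, never pinching the tips together, and finish while still holding them up like that with the gap steady: do not put them down or let go. Leave the mug, the bottle and the bowl on the counter where they stand.

Things in the scene. Friction and masses are not known exactly. Their poses are not given: they have to be found in the camera images.
- carton: Cardboard carton fixed to the counter, 230 (x) x 200 (y) x 70 mm high, walls and floor 4 mm, top open but for two side flaps. Origin: centre of its underside, z up. Inside, two grey support bars 30 mm wide, 22 mm high run across its full width at x = -55 and +65 mm; the tweezers lie across them, clear of the floor between the bars.
- flap_left (a joint): Angle (rad) of the flap creased along the carton's +y rim (hinge at y = +100, z = 70 mm, parallel to carton x). 0 = shut, level, pointing to -y; pi/2 = upright; stop at 2.5, folded outward. Flap 226 x 85 x 3 mm, 30 g; stiff crease, stays where left. Shut, the flaps would leave a 30 mm slot between them; both start ajar, 0.45 to 0.95.
- flap_right (a joint): The same for the flap creased along the carton's -y rim (hinge line at y = -100, z = 70 mm), which points to +y when shut; 0 shut, pi/2 upright, 2.5 folded outward.
- flap_left_edge (a point): Middle of the free edge of the left (+y) flap.
- flap_right_edge (a point): Middle of the free edge of the right (-y) flap.
- tweezers: Steel, 165 mm long, 80 g, lying level. Origin: underside, midway between the grip bosses when open, near the balance point. x to the tips (57 mm away), pivot (spring end) at x = -95 mm; y from fixed to moving leg; z up. Legs 5 mm thick, z 0 to 14. Outside each leg at x = 0 an upright round boss, radius 6.5 mm, 14 mm high: squeeze there, along y; 54 mm over the bosses open, 31 mm tips touching.
- leg (a joint): Squeeze angle (rad) of the moving (+y) leg about the pivot. 0 = sprung fully open (tip gap 36 mm), 0.24 = tips touching; tip gap is about 150 mm x (0.24 - angle). Width over the bosses falls by about 95 mm per rad. Squeezing the bosses takes about 1 N when open, 6 N at 0.1, 12 N at 0.2; springs open when let go.
- leg_index (a point): Point on top of the moving leg, on its centre line, 140 mm from the pivot, where it passes beneath the crossbar near the tips. Open, it lies at y = +20.6 mm in the tweezers' frame and moves to -y by about 140 mm per rad of squeeze; it must come under the needle (same y in the tweezers' frame).
- mark_needle (a point): Centre of a black needle (26 mm along tweezers' x, 1.6 mm wide) on a clip locked on the crossbar, between y = -6 and +11 mm of the tweezers' frame, different every time: where the moving leg's centre line has to be. Crossbar: flat steel, fixed to the fixed leg, over both legs at x = 45 mm (z 16 to 18.5, y -23 to 39; clip and needle up to 21).
- mug: Blue mug, 80 mm across, 95 mm high, bystander. Origin: centre of its underside.
- bottle: Pale water bottle, 60 mm across, 190 mm high, bystander. Origin: centre of its underside.
- bead_bowl: White bowl, 90 mm across, 40 mm high, bystander. Origin: centre of its underside.
Things that resemble listed ones, but are neither listed nor needed, are in the scene too. There is more than one size of the tweezers; the one meant has the size given above.

How it is judged:
By the outcome, as a careful person would: the job done as asked, in the order asked, and still so for the second after the job is handed in, while the arm keeps its last pose, push and grip.
It also fails if it takes over 54 s, if anything falls off the work surface, if the arm or the gripper's body presses on something with over 40 N, if the wrist force passes 120 N, or if a joint passes its speed limit or range.

## Working session

There is one attempt and no reset: what is moved stays moved. The work goes in short steps, Python scripts to look and compute and a tool call to move; the robot and the scene stay as the last step left them, time stands still between calls to the robot, and variables do not carry over. Pictures are saved under pics/ and viewed, and the job is handed in when it is done.

Besides the shell and the picture viewer there is one more tool, called as name(argument=value, ...), one argument or row to a line, values as JSON. drive_tool: Moves the arm, as the interface text tells. Shift numbers are shares of 0.25 m and turn numbers shares of 360 degrees, none past 1 either way. Its arguments: {"type":"object","properties":{"commands":{"type":"array","items":{"type":"array","items":{"type":"array","items":{"type":"number","minimum":-1,"maximum":1}}}},"grip":{"type":"number"}},"required":["commands"]}

```bash
mkdir -p pics; cat > h.py <<'E'
import numpy as np, cv2, pickle
from bench import robot, imaging
def snap(n,tag):
    s=imaging.snapshot(n); pickle.dump(s,open(f'pics/{tag}.pkl','wb'))
    cv2.imwrite(f'pics/{tag}.png',s['pixels'][:,:,::-1]); return s
def load(tag): return pickle.load(open(f'pics/{tag}.pkl','rb'))
def pt(s,u,v,z=None):
    K=s['mtx'];T=s['extrinsics'];R=T[:3,:3];C=-R.T@T[:3,3]
    d=np.array([(u-K[0,2])/K[0,0],-(v-K[1,2])/K[1,1],-1.]);d=R.T@d
    if z is None: return C+d*s['z_map'][int(v),int(u)]
    return C+d*(z-C[2])/d[2]
def proj(s,p):
    q=s['extrinsics'][:3,:3]@np.array(p)+s['extrinsics'][:3,3];K=s['mtx']
    return K[0,0]*q[0]/-q[2]+K[0,2],K[1,1]*-q[1]/-q[2]+K[1,2]
def crop(tag,u0,v0,u1,v1,f,out):
    s=load(tag);im=s['pixels'][v0:v1,u0:u1,::-1];cv2.imwrite(f'pics/{out}.png',cv2.resize(im,None,fx=f,fy=f,interpolation=cv2.INTER_CUBIC))
E
python3 - <<'E'
from h import *
o=robot.get_obs();print({k:np.round(v,3).tolist() for k,v in o.items()}, robot.pinch_z)
for n in('scene','side','wrist'): 
    s=snap(n,n+'0');print(n,s['mtx'].tolist(),np.round(s['extrinsics'],3).tolist())
E
```

```text
{'time': 0.0, 'joint_positions': [1.023, 0.088, 1.372, -0.0, 1.684, -0.103], 'qvel': [0.0, 0.002, -0.0, -0.0, -0.002, -0.0], 'joint_torque': [-0.0, -34.018, -30.242, 0.072, 0.033, -0.0], 'tool_pos': [0.236, 0.496, 0.183], 'ee_rot': [-1.652, 1.569, -2.097], 'wrist_force': [0.773, -0.218, -0.089], 'wrist_torque': [-0.014, -0.027, 0.078], 'width': 0.094} 0.0188
scene [[401.9642874211448, 0.0, 320.9500361203619], [0.0, 401.9642874211448, 190.7869468294637], [0.0, 0.0, 1.0]] [[0.417, 0.909, -0.011, -0.195], [-0.538, 0.257, 0.802, 0.175], [0.732, -0.329, 0.597, -1.505], [0.0, 0.0, 0.0, 1.0]]
side [[393.9711264173577, 0.0, 319.77801811735037], [0.0, 393.9711264173577, 201.53108310921417], [0.0, 0.0, 1.0]] [[0.927, -0.375, 0.004, -0.465], [0.28, 0.699, 0.658, -0.202], [-0.25, -0.608, 0.753, -1.007], [0.0, 0.0, 0.0, 1.0]]
wrist [[296.9407565033036, 0.0, 321.55720673462827], [0.0, 296.9407565033036, 201.56416290770673], [0.0, 0.0, 1.0]] [[0.43, 0.903, -0.003, -0.55], [-0.874, 0.416, -0.251, 0.026], [-0.225, 0.111, 0.968, -0.391], [0.0, 0.0, 0.0, 1.0]]
```

View pics/scene0.png

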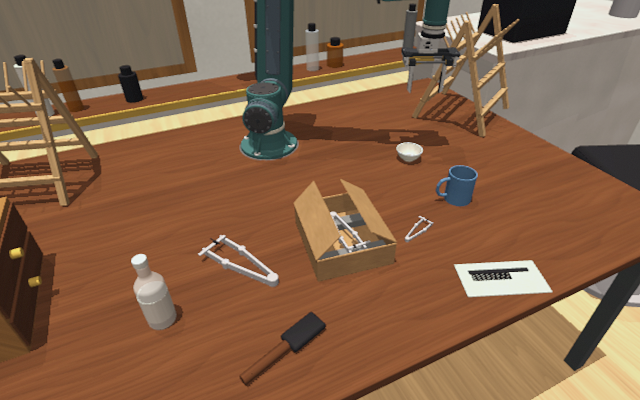

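View pics/side0.png

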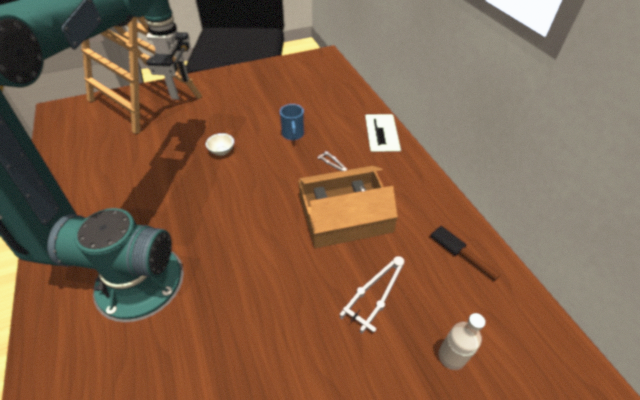

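View pics/wrist0.png

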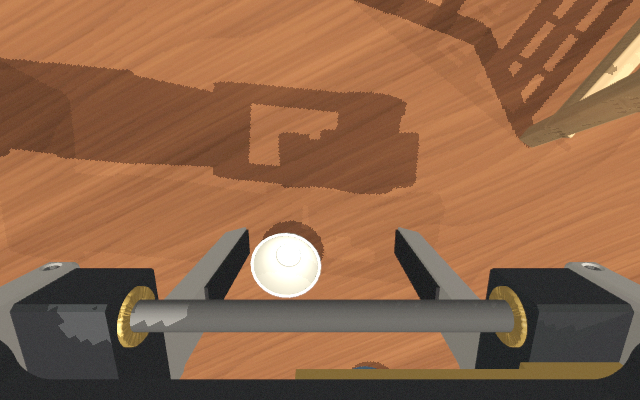

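Tweezers candidates in the scene view: the large pair on the table (240,260), the small pair (418,228), and the pair across the bars in the carton (345,230). The description points to the one in the carton, so I'll check it in a close crop.

```bash
python3 - <<'E'
from h import *
crop('scene0',280,165,410,285,6,'c1')
crop('side0',280,150,410,260,6,'c2')
E
```

```text
(no output)
```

View pics/c1.png

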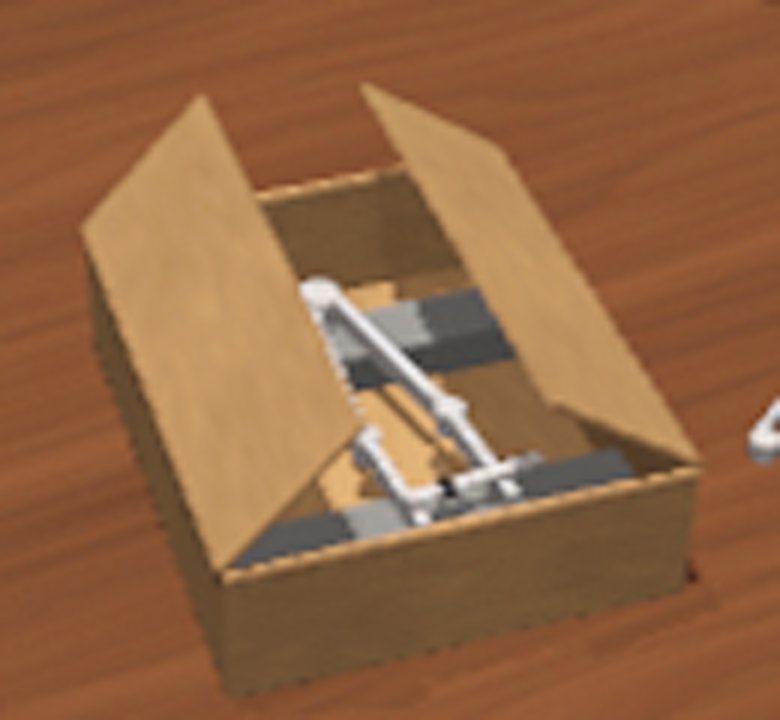

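View pics/c2.png

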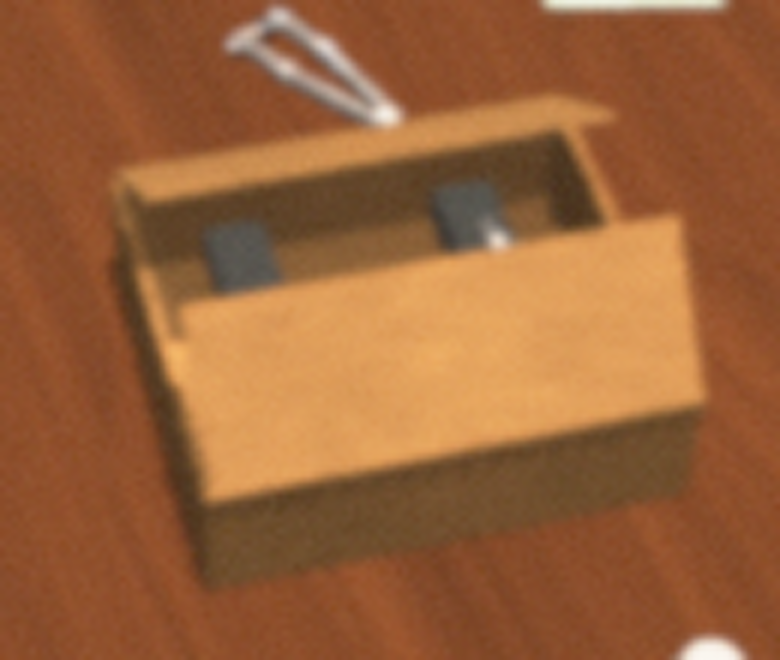

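```bash
python3 - <<'E'
from h import *
s=load('scene0')
def c(x,y): return 280+x/6,165+y/6
for n,x,y,z in [('FL',225,578,.07),('FR',697,468,.07),('BLcrease',85,230,.07),('FLb',232,693,0),('FRb',690,588,0),('Bmid back rim',258,198,.07),('edgeL far',203,95,None),('edgeL near',357,430,None),('edgeRfar',362,85,None),('edgeRnear',560,403,None),('piv',320,292,.036),('bossM',452,412,.036),('bossF',370,438,.036),('needle',447,489,.043),('crossL',405,500,.04),('crossR',540,458,.04)]:
    u,v=c(x,y); print(n,np.round(pt(s,u,v,z),3),np.round(pt(s,u,v),3))
s=load('side0')
def c(x,y): return 280+x/6,150+y/6
for n,x,y,z in [('c1',205,500,.07),('c2',703,402,.07),('b1',208,585,0),('b2',690,492,0),('e1',180,310,None),('e2',678,222,None),('top rim1',118,175,.07)]:
    u,v=c(x,y); print(n,np.round(pt(s,u,v,z),3),np.round(pt(s,u,v),3))
E
```

```text
FL [ 0.681 -0.106  0.07 ] [ 0.68  -0.105  0.069]
FR [0.708 0.092 0.07 ] [ 0.649  0.138 -0.   ]
BLcrease [ 0.457 -0.075  0.07 ] [ 0.463 -0.077  0.075]
FLb [ 0.679 -0.103  0.   ] [ 0.68  -0.103  0.001]
FRb [0.709 0.096 0.   ] [0.711 0.094 0.002]
Bmid back rim [0.469 0.007 0.07 ] [0.47  0.006 0.071]
edgeL far [0.291 0.056 0.   ] [0.291 0.056 0.   ]
edgeL near [ 0.686 -0.053  0.131] [ 0.686 -0.053  0.131]
edgeRfar [0.476 0.056 0.124] [0.476 0.056 0.124]
edgeRnear [ 1.278 -0.362  0.756] [ 1.278 -0.362  0.756]
piv [0.506 0.021 0.036] [0.508 0.02  0.038]
bossM [0.604 0.037 0.036] [0.609 0.035 0.041]
bossF [ 0.604 -0.003  0.036] [ 0.604 -0.003  0.037]
needle [0.651 0.009 0.043] [0.655 0.006 0.047]
crossL [ 0.647 -0.009  0.04 ] [ 0.648 -0.009  0.041]
crossR [0.649 0.055 0.04 ] [0.617 0.076 0.003]
c1 [ 0.454 -0.077  0.07 ] [ 0.455 -0.075  0.068]
c2 [ 0.681 -0.109  0.07 ] [ 0.719 -0.063 -0.001]
b1 [ 0.456 -0.073  0.   ] [ 0.456 -0.075  0.003]
b2 [ 0.686 -0.109  0.   ] [ 0.236 -0.646  0.894]
e1 [ 0.465 -0.021  0.131] [ 0.465 -0.021  0.131]
e2 [0.766 0.046 0.001] [0.766 0.046 0.001]
top rim1 [0.487 0.122 0.07 ] [0.484 0.115 0.077]
```

```bash
cat >> h.py <<'E'
from scipy.spatial.transform import Rotation as Ro
def pose():
    o=robot.get_obs();return np.array(o['tool_pos']),Ro.from_euler('xyz',o['ee_rot']).as_matrix(),o
def plan(wps,yaw=None,p=None,R=None):
    # wps world TCP targets; yaw= desired tool-y direction (rad in world), mod pi; prints fractions
    if p is None: p,R,_=pose()
    if yaw is not None:
        cur=np.arctan2(R[1,1],R[0,1]);d=(yaw-cur+np.pi/2)%np.pi-np.pi/2
        print('turn about tool x deg',round(-np.degrees(d),2),'frac',round(-d/2/np.pi,4))
    for w in wps:
        d=R.T@(np.array(w)-p);print('to',np.round(w,4),'tool shift m',np.round(d,4),'frac',np.round(d/.25,4));p=np.array(w)
E
python3 - <<'E'
from h import *
p,R,o=pose();print(np.round(R,3),p)
th=np.radians(-7.5);cy=np.array([-np.sin(th),np.cos(th),0]);cx=np.array([np.cos(th),np.sin(th),0])
C=np.array([.5825,.008,0])
a=C+.02*cx
plan([],yaw=th+np.pi/2)
# orientation after turn
print('carton yaw; slot centre pts')
for y in (-.003,.100,-.1,): print(y,np.round(a+y*cy,4))
E
```

```text
[[-0.001  0.43   0.903]
 [-0.001  0.903 -0.43 ]
 [-1.    -0.002 -0.   ]] [0.23643613 0.4960892  0.18348099]
turn about tool x deg -17.99 frac -0.05
carton yaw; slot centre pts
-0.003 [0.6019 0.0024 0.    ]
0.1 [0.6154 0.1045 0.    ]
-0.1 [ 0.5893 -0.0938  0.    ]
```

drive_tool(
  commands=[
    [[0,0,0,-0.0167],[0,0,0,-0.0167],[0,0,0,-0.0166],[0,-0.1262,0.122,0],[0,-0.1262,0.122,0],[0,-0.1262,0.122,0],[0,-0.1262,0.122,0],[0,-0.1262,0.122,0],[0,-0.1262,0.122,0],[0,-0.1262,0.122,0],[0,-0.1262,0.122,0],[0,-0.1262,0.122,0],[0,-0.1262,0.122,0],[0,-0.1262,0.122,0],[0,-0.1262,0.122,0],[0,-0.1262,0.122,0],[0,-0.1262,0.122,0],[0,0,0,0]],
  ],
  grip=0,
)

```text
time: 1.95
tool_pos: [0.6041, -0.0017, 0.1823]
ee_rot: [-2.326, 1.568, -2.462]
wrist_force: [0.1, 0.6, -0.7]
width: 0.0003
```

```bash
python3 - <<'E'
from h import *
p,R,o=pose();print(np.round(R,3),p,o['joint_positions'])
th=np.radians(-7.5)
plan([[.6019,.0024,.183],[.6019,.0024,.09]],yaw=th+np.pi/2)
snap('wrist','w1')
E
```

```text
[[-0.002  0.136  0.991]
 [-0.002  0.991 -0.136]
 [-1.    -0.002 -0.002]] [ 0.60413787 -0.00171058  0.18229114] [-0.09558624  0.21034719  1.23559955 -0.00174478  1.69741346 -1.53006378]
turn about tool x deg -0.32 frac -0.0009
to [0.6019 0.0024 0.183 ] tool shift m [-0.0007  0.0038 -0.0028] frac [-0.0028  0.0151 -0.0111]
to [0.6019 0.0024 0.09  ] tool shift m [0.093  0.0002 0.0002] frac [0.372  0.0007 0.0006]
```

View pics/w1.png

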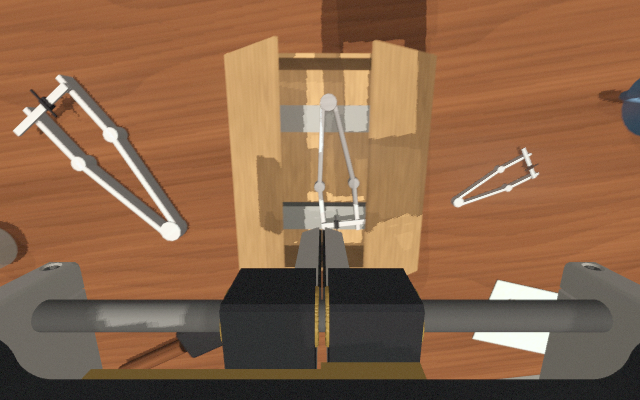

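drive_tool(
  commands=[
    [[0.19,0,-0.011,-0.0009],[0.188,0,0,0],[0,0.061,0,0],[0,0.061,0,0],[0,0.061,0,0],[0,0.061,0,0],[0,0.061,0,0],[0,0.061,0,0],[0,0.061,0,0],[0,0,0,0],[0,0,0,0]],
  ],
)

```text
time: 3.1
tool_pos: [0.6129, 0.1097, 0.0895]
ee_rot: [-2.969, 1.57, -3.094]
wrist_force: [0.8, 0.6, -0.2]
width: 0.0004
```

```bash
python3 - <<'E'
from h import *
p,R,o=pose();print(p)
snap('scene','s2')
crop('s2',260,145,440,285,4,'c3')
E
```

```text
[0.61288046 0.10972814 0.08950396]
```

View pics/c3.png

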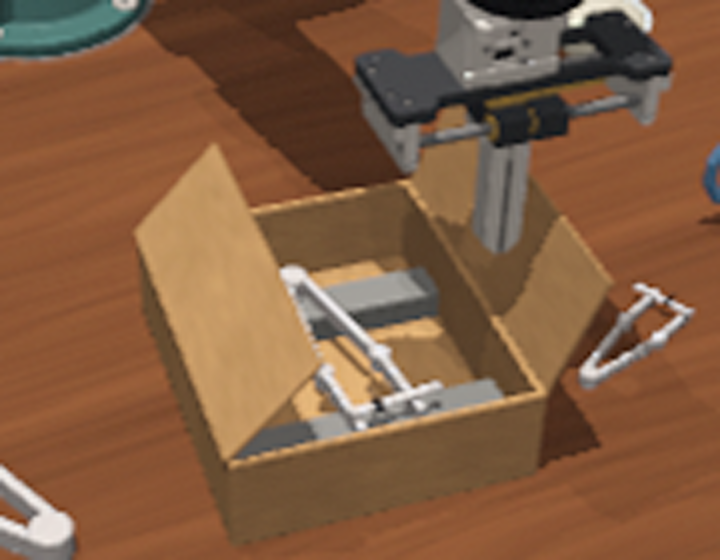

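drive_tool(
  commands=[
    [[0,-0.16,0,0],[0,-0.16,0,0],[0,-0.16,0,0],[0,-0.0568,0,0],[0,-0.0568,0,0],[0,-0.0568,0,0],[0,-0.0568,0,0],[0,-0.0568,0,0],[0,-0.0568,0,0],[0,0,0,0],[0,0,0,0]],
  ],
)

```text
time: 4.25
tool_pos: [0.5874, -0.0947, 0.0897]
ee_rot: [2.276, 1.571, 2.151]
wrist_force: [-0.5, -0.4, 0.4]
width: 0.0006
```

```bash
python3 - <<'E'
from h import *
p,R,o=pose();print(p,(p-[.5825,.008,0])@[.1305,.9914,0])
snap('scene','s3')
crop('s3',240,125,440,285,4,'c4')
E
```

```text
[ 0.58743773 -0.09467205  0.08973031] -0.1011446923635558
```

View pics/c4.png

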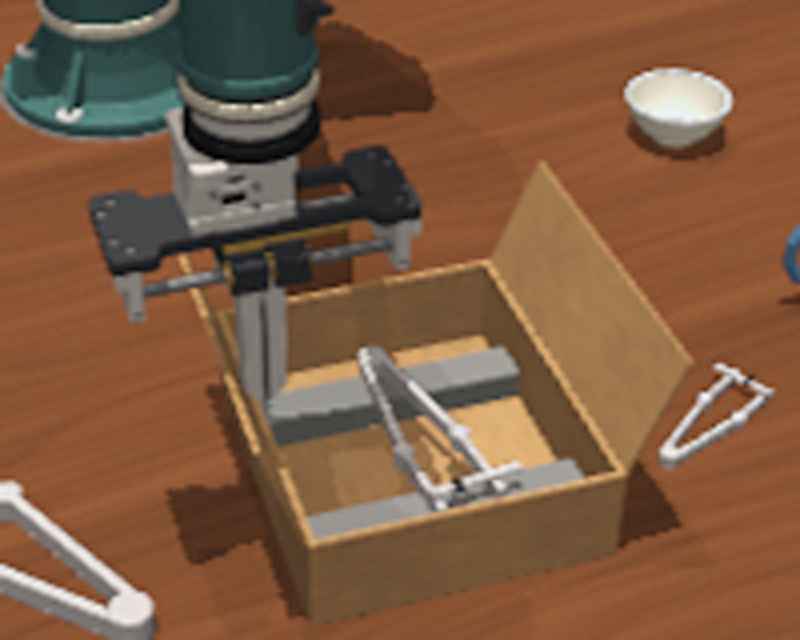

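drive_tool(
  commands=[
    [[-0.18,0.06,0,0],[-0.18,0.1,0.02,0],[0,0.12,0.02,0],[0,0.12,0.02,0],[0,0,0,0],[0,0,0,0],[0,0,0,0]],
  ],
  grip=1,
)

```text
time: 5.0
tool_pos: [0.6142, 0.0016, 0.178]
ee_rot: [-2.505, 1.57, -2.63]
wrist_force: [1.2, 0.2, 0.2]
width: 0.0531
```

```bash
python3 - <<'E'
from h import *
p,R,o=pose();print(p,o['width'])
snap('wrist','w2');snap('scene','s4');snap('side','d4')
crop('s4',260,165,420,285,5,'c5')
crop('w2',200,20,460,260,3,'c6')
E
```

```text
[0.6142027  0.0016053  0.17798866] 0.05311731472248322
```

View pics/c5.png

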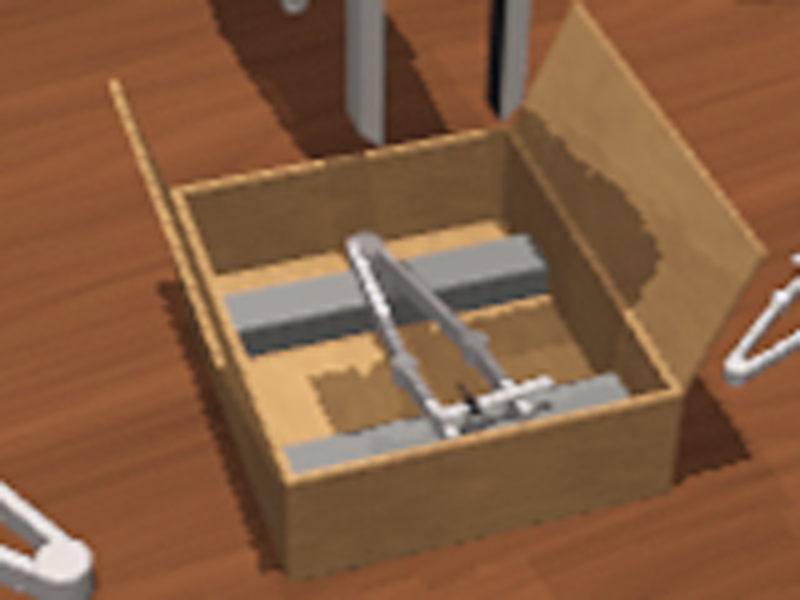

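View pics/c6.png

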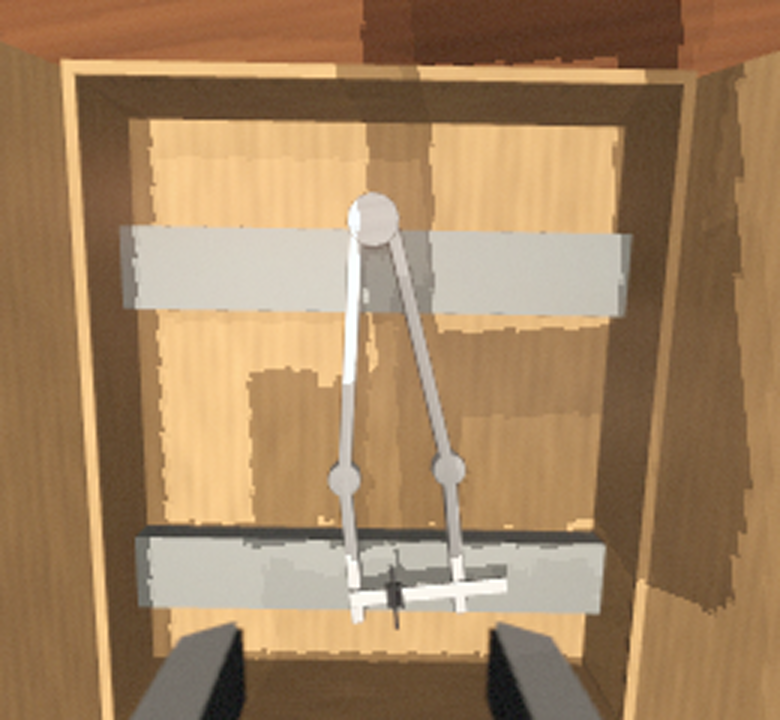

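View pics/d4.png

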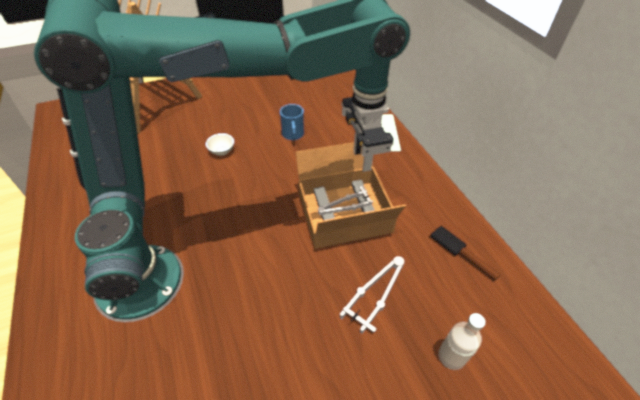

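```bash
python3 - <<'E'
from h import *
s=load('w2')
g={}
for n,x,y,z in [('F',344,480,.040),('M',449,469,.040),('P',373,219,.040),('needle',396,592,.047),('xbL',358,600,.0445),('xbR',507,586,.0445)]:
    u,v=200+x/3,20+y/3; g[n]=pt(s,u,v,z);print(n,np.round(g[n],4),np.round(pt(s,u,v),4))
d=g['M']-g['F'];print('boss dist',np.linalg.norm(d),'dir',np.degrees(np.arctan2(d[1],d[0])))
d2=g['xbR']-g['xbL'];print('xb',np.linalg.norm(d2),np.degrees(np.arctan2(d2[1],d2[0])))
m=(g['M']+g['F'])/2;e=m-g['P'];print('mid',m,'axis',np.linalg.norm(e),np.degrees(np.arctan2(e[1],e[0])))
s=load('s4')
for n,x,y in [('Ledge far',578,8),('Lnear',755,250),('Lface',640,180),('Rfar',114,84),('Rm',150,165)]:
    print(n,np.round(pt(s,260+x/5,165+y/5),3))
s=load('d4')
# left flap face & right flap face
for u,v in [(300,153),(325,150),(350,150),(325,165),(330,224),(360,220),(385,214),(360,228)]: print(u,v,np.round(pt(s,u,v),3))
E
```

```text
F [ 0.602  -0.0042  0.04  ] [ 0.6021 -0.0042  0.0393]
M [0.6028 0.0363 0.04  ] [0.603  0.0363 0.0389]
P [0.5094 0.0184 0.04  ] [0.5095 0.0184 0.0405]
needle [0.647  0.0104 0.047 ] [0.6475 0.0104 0.0455]
xbL [ 0.6492 -0.0048  0.0445] [ 0.6495 -0.0048  0.0437]
xbR [0.6508 0.0537 0.0445] [0.6567 0.056  0.0263]
boss dist 0.04047511481232401 dir 88.91848876657144
xb 0.05853562518291763 88.50777265691092
mid [0.60238396 0.01601694 0.04      ] axis 0.09297992204420047 -1.4828392191053954
Ledge far [0.496 0.154 0.149]
Lnear [0.71  0.122 0.149]
Lface [0.611 0.124 0.12 ]
Rfar [ 0.454 -0.102  0.149]
Rm [ 0.494 -0.099  0.123]
300 153 [0.501 0.152 0.141]
325 150 [0.574 0.141 0.138]
350 150 [0.646 0.126 0.127]
325 165 [0.568 0.126 0.095]
330 224 [ 0.489 -0.097  0.117]
360 220 [ 0.57  -0.104  0.104]
385 214 [ 0.633 -0.118  0.115]
360 228 [ 0.581 -0.091  0.049]
```

drive_tool(
  commands=[
    [[0.178,0,0,0],[0.178,0,0,0],[0,-0.08,0,0],[0,-0.08,0,0],[0,-0.08,0,0],[0,-0.08,0,0],[0,-0.028,0,0],[0,-0.028,0,0],[0,-0.028,0,0],[0,-0.028,0,0],[0,0,0,0],[0,0.16,0,0],[0,0.16,0,0],[0,0.16,0,0],[0,0.16,0,0],[0,0.0612,0,0],[0,0.0612,0,0],[0,0.0612,0,0],[0,0.0612,0,0],[0,0,0,0]],
  ],
  grip=0,
)

```text
time: 7.15
tool_pos: [0.6288, 0.1157, 0.0893]
ee_rot: [1.691, 1.57, 1.567]
wrist_force: [-0.4, -0.1, 0.2]
width: 0.0006
```

```bash
python3 - <<'E'
from h import *
p,R,o=pose();print(p,(p-[.5825,.008,0])@[.1305,.9914,0])
s=snap('scene','s5')
crop('s5',260,145,420,285,5,'c7')
E
```

```text
[0.62883909 0.11572595 0.08928146] 0.11284675616955084
```

View pics/c7.png

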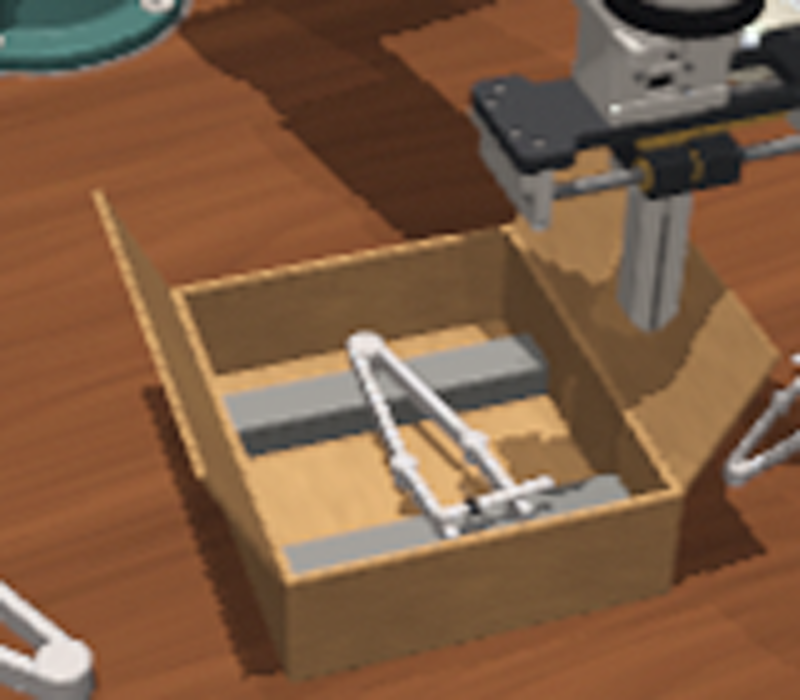

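```bash
python3 - <<'E'
from h import *
plan([[.615,.0161,.178]],yaw=np.radians(88.7))
s=load('s5')
for n,x,y in [('Lnear',775,355),('Rfar',97,194),('Rnear',200,470)]:
    print(n,np.round(pt(s,260+x/5,145+y/5),3))
E
```

```text
turn about tool x deg -5.83 frac -0.0162
to [0.615  0.0161 0.178 ] tool shift m [-0.0887 -0.0996 -0.0014] frac [-0.3547 -0.3982 -0.0058]
Lnear [0.712 0.132 0.144]
Rfar [ 0.455 -0.111  0.146]
Rnear [ 0.673 -0.143  0.149]
```

drive_tool(
  commands=[
    [[-0.177,-0.06,0,0],[-0.177,-0.11,0,0],[0,-0.115,0,0],[0,-0.115,0,0],[0,0,0,-0.0162],[0,0,0,0],[0,0,0,0],[0,0,0,0],[0,0,0,0]],
  ],
  grip=0.82,
)

```text
time: 8.1
tool_pos: [0.6163, 0.0168, 0.176]
ee_rot: [2.978, 1.571, 2.955]
wrist_force: [0.6, 0.1, -0.7]
width: 0.0693
```

```bash
python3 - <<'E'
from h import *
p,R,o=pose();print(p,o['width'])
snap('wrist','w3')
crop('w3',200,20,460,260,3,'c8')
plan([[.6025,.016,.178],[.6025,.016,.0142]],yaw=np.radians(88.7))
E
```

```text
[0.61633154 0.01675262 0.17596005] 0.06928605300490251
turn about tool x deg -0.02 frac -0.0001
to [0.6025 0.016  0.178 ] tool shift m [-0.002  -0.0012 -0.0138] frac [-0.0081 -0.0046 -0.0553]
to [0.6025 0.016  0.0142] tool shift m [ 0.1638 -0.      0.    ] frac [ 6.552e-01 -1.000e-04  1.000e-04]
```

View pics/c8.png

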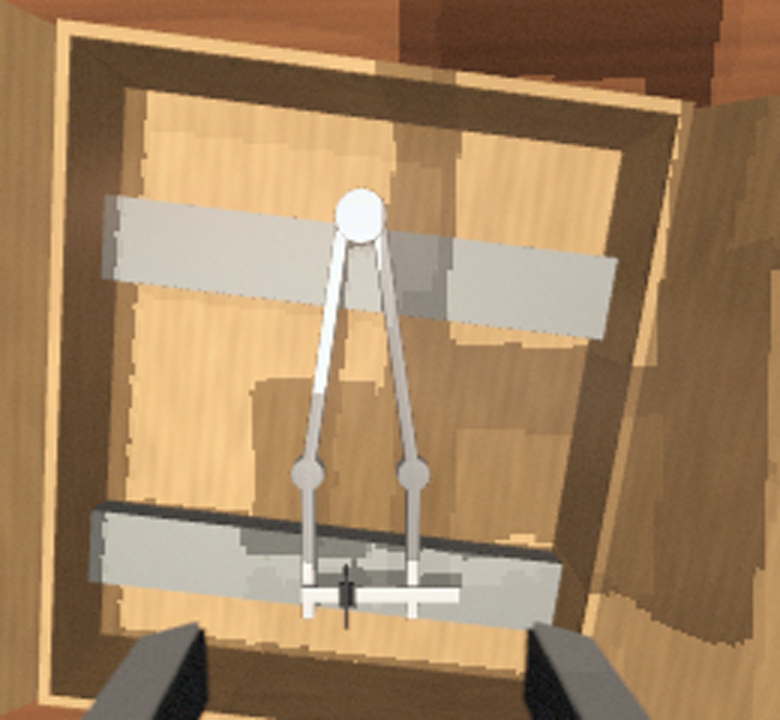

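```bash
python3 - <<'E'
from h import *
s=load('w3')
g={}
for n,x,y,z in [('F',307,474,.040),('M',414,473,.040),('P',360,216,.040),('needle',346.5,595,.0465),('LF',308,575,.040),('LM',412.5,575,.040)]:
    u,v=200+x/3,20+y/3; g[n]=pt(s,u,v,z);print(n,np.round(g[n],4))
m=(g['M']+g['F'])/2;d=g['M']-g['F'];ey=d/np.linalg.norm(d);print(m,np.degrees(np.arctan2(d[1],d[0])),np.linalg.norm(d))
for n in ('needle','LF','LM','P'):print(n,(g[n]-m)@ey)
E
```

```text
F [ 0.6019 -0.0041  0.04  ]
M [0.6025 0.0367 0.04  ]
P [0.5096 0.0183 0.04  ]
needle [0.6485 0.0098 0.0465]
LF [ 0.642  -0.0053  0.04  ]
LM [0.643  0.0357 0.04  ]
[0.60219333 0.01626389 0.04      ] 89.23568857566163 0.04080064618507137
needle -0.005884042029215943
LF -0.021047006918971094
LM 0.019980029222752854
P 0.0008329786056633902
```

drive_tool(
  commands=[
    [[0,-0.003,-0.055,0],[0.18,0,0,0],[0.18,0,0,0],[0.16,0,0,0],[0.128,0,0,0],[0,0,0,0]],
  ],
)

```text
time: 8.75
tool_pos: [0.5977, 0.0166, 0.0079]
ee_rot: [3.094, 1.559, 3.071]
wrist_force: [-1.3, 0.2, 0.5]
width: 0.0771
```

```bash
python3 - <<'E'
from h import *
p,R,o=pose();print(p,o['width'],o['wrist_force'])
plan([[.6023,.0162,.0142]],yaw=np.radians(88.8))
snap('wrist','w4')
E
```

```text
[0.59773442 0.01664502 0.00791291] 0.07707449693280519 [-1.29904207  0.23115177  0.54527659]
turn about tool x deg -0.11 frac -0.0003
to [0.6023 0.0162 0.0142] tool shift m [-0.0063 -0.0003  0.0045] frac [-0.0254 -0.0013  0.018 ]
```

View pics/w4.png

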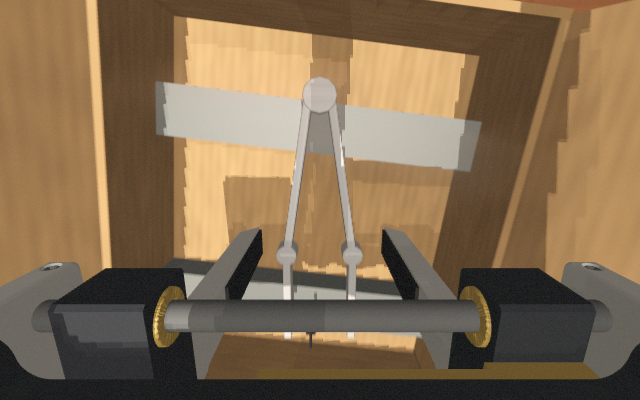

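drive_tool(
  commands=[
    [[0,0,0,0],[0,0,0,0]],
  ],
)

```text
time: 9.0
tool_pos: [0.6049, 0.0159, 0.0173]
ee_rot: [-0.028, 1.565, -0.051]
wrist_force: [0.1, 0.1, 0.6]
width: 0.0772
```

```bash
python3 - <<'E'
from h import *
p,R,o=pose();print(p,o['width'],np.round(R,3))
plan([[.6023,.0162,.0142]],yaw=np.radians(88.8))
E
```

```text
[0.60489865 0.01594239 0.01731054] 0.07719037696917345 [[ 0.006  0.023  1.   ]
 [-0.     1.    -0.023]
 [-1.    -0.     0.006]]
turn about tool x deg -0.12 frac -0.0003
to [0.6023 0.0162 0.0142] tool shift m [ 0.0031  0.0002 -0.0026] frac [ 0.0124  0.0008 -0.0105]
```

drive_tool(
  commands=[
    [[0,0,0,0],[0,0,0,0],[0,0,0,0],[0,0,0,0],[0,0,0,0]],
  ],
  grip=0.6,
)

```text
time: 9.5
tool_pos: [0.6026, 0.0159, 0.0141]
ee_rot: [1.145, 1.571, 1.121]
wrist_force: [-1.0, -0.4, -1.1]
width: 0.0565
```

```bash
python3 - <<'E'
from h import *
p,R,o=pose();print(p,o['width'],np.round(R,3))
plan([[.6023,.0162,.0142]],yaw=np.radians(88.8))
snap('wrist','w5')
crop('w5',220,60,420,340,2,'c9')
E
```

```text
[0.60257849 0.01591778 0.01413815] 0.056545307580129246 [[ 0.     0.023  1.   ]
 [ 0.     1.    -0.023]
 [-1.     0.     0.   ]]
turn about tool x deg -0.13 frac -0.0004
to [0.6023 0.0162 0.0142] tool shift m [-0.0001  0.0003 -0.0003] frac [-0.0002  0.0011 -0.0011]
```

View pics/c9.png

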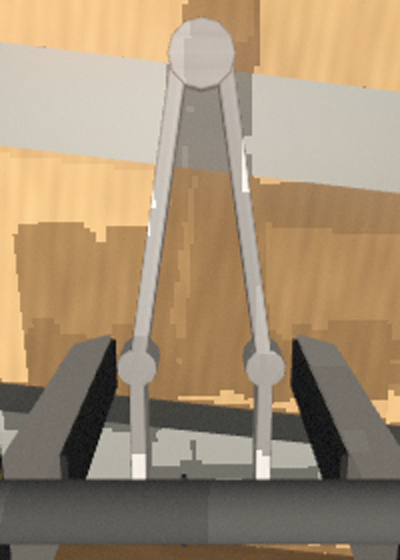

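drive_tool(
  commands=[
    [[0,0,0,0],[0,0,0,0],[0,0,0,0],[0,0,0,0],[0,0,0,0]],
  ],
  grip=0.48,
)

```text
time: 10.05
tool_pos: [0.6026, 0.0159, 0.014]
ee_rot: [2.765, 1.571, 2.742]
wrist_force: [-0.2, -0.7, 0.6]
width: 0.0452
```

```bash
python3 - <<'E'
from h import *
p,R,o=pose();print(p,o['width'],o['wrist_force'])
snap('wrist','w6')
crop('w6',220,60,420,340,2,'c10')
E
```

```text
[0.60255858 0.01588467 0.01401815] 0.04518780804037132 [-0.22542558 -0.74158366  0.57815685]
```

View pics/c10.png

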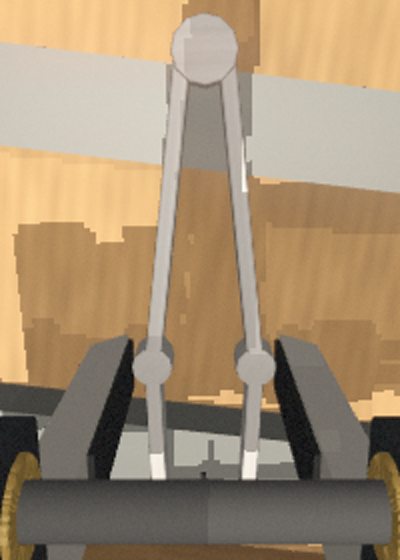

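drive_tool(
  commands=[
    [[-0.02,0,0,0],[-0.04,0,0,0],[-0.06,0,0,0],[-0.07,0,0,0],[-0.07,0,0,0],[-0.07,0,0,0],[-0.07,0,0,0],[-0.07,0,0,0],[-0.07,0,0,0],[-0.07,0,0,0],[-0.07,0,0,0],[-0.07,0,0,0],[-0.07,0,0,0],[-0.06,0,0,0],[-0.04,0,0,0],[-0.02,0,0,0],[0,0,0,0],[0,0,0,0],[0,0,0,0]],
  ],
)

```text
time: 12.0
tool_pos: [0.6021, 0.0159, 0.2478]
ee_rot: [3.065, 1.569, 3.042]
wrist_force: [-0.1, -0.1, -0.8]
width: 0.0453
```

```bash
python3 - <<'E'
from h import *
p,R,o=pose();print(p,o['width'],o['wrist_force'])
snap('wrist','w7');snap('scene','s7');snap('side','d7')
crop('w7',220,60,420,340,2,'c11')
crop('s7',280,80,420,200,5,'c12');crop('d7',300,60,440,200,5,'c13')
E
```

```text
[0.60214004 0.01591843 0.24781161] 0.04530055747832149 [-0.08250681 -0.12590362 -0.82651013]
```

View pics/c11.png

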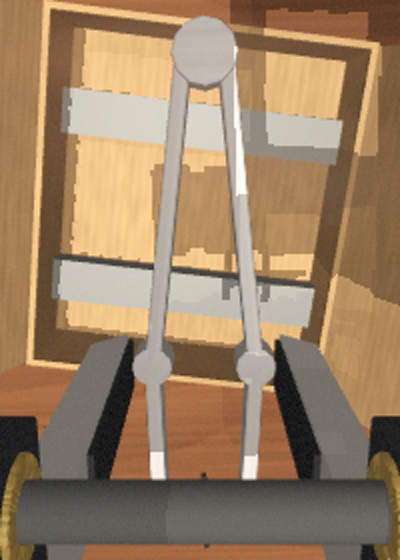

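View pics/c12.png

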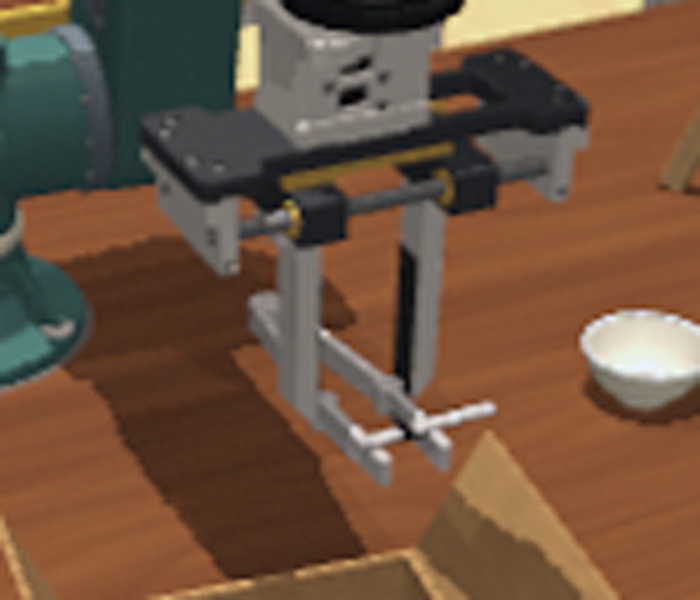

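View pics/c13.png

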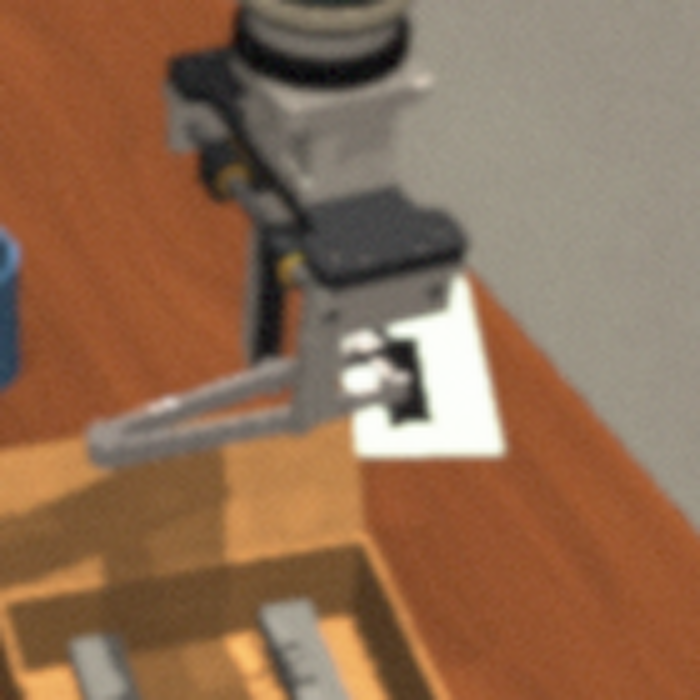

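drive_tool(
  commands=[
    [[0,0,0,0],[0,0,0,0],[0,0,0,0],[0,0,0,0],[0,0,0,0],[0,0,0,0]],
  ],
  grip=0.405,
)

```text
time: 12.75
tool_pos: [0.6026, 0.0159, 0.2492]
ee_rot: [0.476, 1.571, 0.453]
wrist_force: [0.1, 0.4, -0.3]
width: 0.0382
```

```bash
python3 - <<'E'
from h import *
p,R,o=pose();print(p,o['width'],o['wrist_force'])
s=snap('wrist','w8');s2=snap('scene','s8')
crop('w8',270,210,370,350,6,'c14');crop('s8',330,140,390,190,12,'c15')
T=s['extrinsics'];C=-T[:3,:3].T@T[:3,3];print('cam',C,'rel tcp',C-p)
E
```

```text
[0.60261157 0.01592947 0.24916797] 0.03815982399484266 [ 0.11591743  0.35479333 -0.30325051]
cam [0.52974347 0.01880456 0.44879975] rel tcp [-0.0728681   0.00287509  0.19963177]
```

View pics/c14.png

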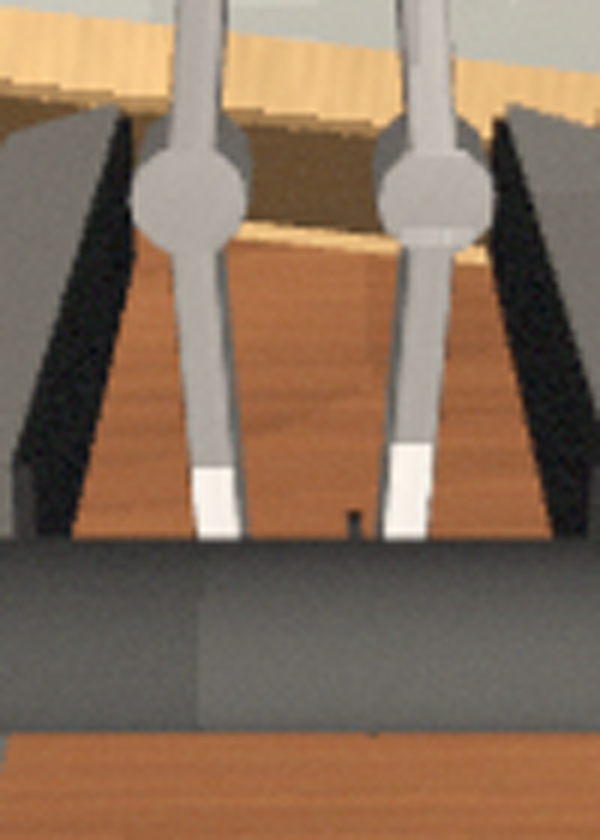

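View pics/c15.png

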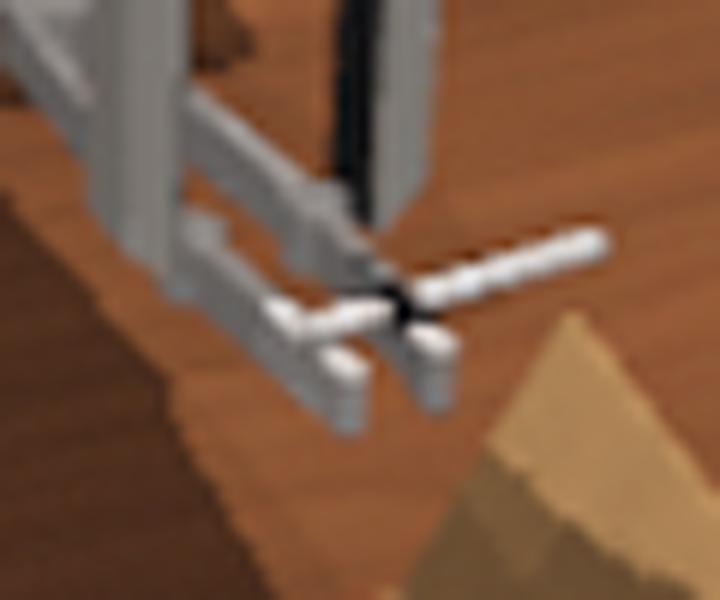

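```bash
cat > meas.py <<'E'
from h import *
import sys
def meas(tag,tcpz,pts):
    s=load(tag);zt=tcpz+.026
    w={}
    for n,(x,y) in pts.items():
        z=zt+(.0062 if n[0]=='N' else 0)
        w[n]=pt(s,270+x/6,210+y/6,z)[:2]
    F,M=w['F'],w['M']
    # tweezers frame from fixed leg front segment (parallel to x, y=-20.6 ) 
    ex=(w['F2']-w['F1'])/np.linalg.norm(w['F2']-w['F1'])
    print('boss dist mm',1e3*np.linalg.norm(M-F))
    exN=(w['N2']-w['N1']);L=np.linalg.norm(exN);exN/=L
    print('dir fixedleg',np.degrees(np.arctan2(ex[1],ex[0])),'needle dir',np.degrees(np.arctan2(exN[1],exN[0])),'len',L)
    a=w['M2']-w['M1'];print('moving leg dir',np.degrees(np.arctan2(a[1],a[0])))
    for e,nm in((ex,'fixed'),(exN,'needle')):
        ey=np.array([-e[1],e[0]])
        f=lambda q:(1e3*(q-F)@e,1e3*(q-F)@ey)
        m1,m2=f(w['M1']),f(w['M2']);xi=45
        yM=m2[1]+(m2[1]-m1[1])/(m2[0]-m1[0])*(xi-m2[0])
        print(nm,'F1',np.round(f(w['F1']),1),'F2',np.round(f(w['F2']),1),'M1',np.round(m1,1),'M2',np.round(m2,1),'N1',np.round(f(w['N1']),1),'N2',np.round(f(w['N2']),1),'leg y at 45:',round(yM,2))
E
python3 - <<'E'
from meas import *
meas('w8',.2492,dict(F=(189,198),M=(436,198),F1=(197,265),F2=(218,530),M1=(429.5,265),M2=(406.5,530),N1=(354,515),N2=(374,732)))
# needle & leg profile rows
s=load('w8');im=s['pixels'].astype(int).sum(2)
for r in (293,294,295,296,297,298): print(r,im[r,300:348].tolist())
for r in (331,332,333,334): print(r,im[r,325:340].tolist())
E
```

```text
boss dist mm 25.791219499791676
dir fixedleg 1.9718280053384747 needle dir 3.7252608657584387 len 0.026841412568742513
moving leg dir -4.934169893893294
fixed F1 [7.6 0.3] F2 [39.2  0.3] M1 [ 9.  24.8] M2 [40.4 21. ] N1 [34.3 15.4] N2 [61.1 16.2] leg y at 45: 20.4
needle F1 [7.6 0. ] F2 [39.2 -0.9] M1 [ 9.7 24.5] M2 [41.  19.7] N1 [34.7 14.3] N2 [61.6 14.3] leg y at 45: 19.11
293 [321, 319, 656, 721, 722, 718, 714, 716, 678, 462, 313, 329, 330, 332, 321, 337, 327, 332, 327, 336, 334, 336, 334, 322, 329, 324, 328, 327, 332, 326, 329, 331, 323, 290, 496, 702, 722, 722, 715, 711, 718, 468, 335, 324, 328, 336, 338, 333]
294 [335, 327, 572, 717, 719, 717, 712, 714, 684, 494, 318, 327, 327, 336, 324, 329, 330, 329, 332, 320, 329, 338, 328, 330, 332, 332, 330, 330, 331, 323, 326, 326, 322, 292, 528, 708, 721, 720, 713, 715, 708, 440, 337, 328, 330, 330, 328, 324]
295 [337, 341, 542, 711, 717, 717, 713, 715, 698, 517, 318, 329, 338, 335, 324, 333, 327, 344, 335, 336, 337, 330, 333, 326, 332, 329, 327, 277, 169, 148, 263, 331, 312, 290, 606, 711, 721, 720, 713, 709, 702, 477, 341, 330, 318, 3
[... 368 characters left out ...]
 332, 332, 333, 329, 330, 336, 307, 193, 181, 297, 337, 299, 259, 645, 720, 721, 718, 713, 715, 678, 365, 313, 314, 322, 327, 317, 315]
298 [338, 339, 321, 686, 715, 718, 713, 711, 718, 636, 348, 322, 330, 324, 330, 327, 319, 329, 322, 328, 319, 322, 322, 325, 324, 327, 320, 296, 205, 189, 259, 320, 297, 268, 662, 723, 721, 717, 715, 711, 670, 362, 332, 327, 327, 326, 329, 332]
331 [275, 272, 268, 281, 274, 282, 273, 277, 263, 270, 269, 268, 272, 270, 277]
332 [313, 310, 313, 315, 315, 313, 284, 258, 309, 318, 312, 311, 312, 300, 313]
333 [331, 340, 334, 332, 337, 338, 337, 330, 331, 327, 336, 335, 338, 334, 331]
334 [332, 342, 338, 337, 333, 339, 335, 340, 340, 337, 337, 339, 342, 336, 340]
```

```bash
python3 - <<'E'
from h import *
for tag,tz,rows in (('w6',.0141,None),('w7',.2478,None),('w8',.2492,None)):
    s=load(tag);im=s['pixels'].astype(int);z=s['z_map']
    H,W=z.shape;vs,us=np.mgrid[0:H,0:W]
    K=s['mtx'];T=s['extrinsics'];R=T[:3,:3];C=-R.T@T[:3,3]
    d=np.stack([(us-K[0,2])/K[0,0],-(vs-K[1,2])/K[1,1],-np.ones_like(z)],-1)*z[...,None]
    P=d@R+C
    # left/right leg: gray low saturation, within height window of tcp
    sat=im.max(2)-im.min(2)
    m=(sat<25)&(P[...,2]>tz+.015)&(P[...,2]<tz+.045)&(abs(P[...,1]-.016)<.03)&(z>0)&(P[...,0]<.66)&(im.sum(2)>330)
    for x0 in (.503,.51,.53,.55,.57,.59,.602,.615,.625,.635,.640):
        q=m&(abs(P[...,0]-x0)<.004)
        for sd in (-1,1):
            k=q&((P[...,1]-.016)*sd>0)
            if k.sum()>3: print(tag,x0,sd,k.sum(),'top z rel tcp',np.round(np.percentile(P[...,2][k],[50,90])-tz,4),'y',round(float(np.median(P[...,1][k])),4))
E
```

```text
w6 0.503 -1 92 top z rel tcp [0.0263 0.027 ] y 0.014
w6 0.503 1 273 top z rel tcp [0.0262 0.027 ] y 0.021
w6 0.51 -1 144 top z rel tcp [0.0262 0.027 ] y 0.0135
w6 0.51 1 343 top z rel tcp [0.0261 0.027 ] y 0.022
w6 0.53 -1 129 top z rel tcp [0.025 0.026] y 0.0103
w6 0.53 1 134 top z rel tcp [0.025  0.0259] y 0.0268
w6 0.55 -1 105 top z rel tcp [0.0252 0.0259] y 0.0078
w6 0.55 1 106 top z rel tcp [0.025  0.0258] y 0.0289
w6 0.57 -1 102 top z rel tcp [0.0252 0.0259] y 0.0048
w6 0.57 1 97 top z rel tcp [0.0251 0.026 ] y 0.0305
w6 0.59 -1 187 top z rel tcp [0.0258 0.0409] y -0.0071
w6 0.59 1 200 top z rel tcp [0.026  0.0411] y 0.0417
w6 0.602 -1 209 top z rel tcp [0.0251 0.026 ] y 0.0007
w6 0.602 1 217 top z rel tcp [0.0252 0.026 ] y 0.0335
w6 0.615 -1 88 top z rel tcp [0.025  0.0258] y 0.0009
w6 0.615 1 84 top z rel tcp [0.025  0.0259] y 0.0322
w6 0.625 -1 85 top z rel tcp [0.0251 0.0258] y 0.0006
w6 0.625 1 86 top z rel tcp [0.0251 0.0259] y 0.0316
w6 0.635 -1 85 top z rel tcp [0.0251 0.0257] y 0.0008
w6 0.635 1 92 top z rel tcp [0.0249 0.0257] y 0.0309
w6 0.64 -1 60 top z rel tcp [0.0
[... 1722 characters left out ...]
y 0.007
w8 0.57 1 99 top z rel tcp [0.0242 0.0252] y 0.0282
w8 0.59 -1 244 top z rel tcp [0.0301 0.0425] y -0.0052
w8 0.59 1 267 top z rel tcp [0.0296 0.0426] y 0.0394
w8 0.602 -1 217 top z rel tcp [0.0252 0.0261] y 0.004
w8 0.602 1 218 top z rel tcp [0.0252 0.0259] y 0.0298
w8 0.615 -1 86 top z rel tcp [0.0253 0.0261] y 0.0047
w8 0.615 1 82 top z rel tcp [0.0255 0.0263] y 0.0285
w8 0.625 -1 79 top z rel tcp [0.0257 0.0266] y 0.005
w8 0.625 1 78 top z rel tcp [0.0257 0.0267] y 0.0276
w8 0.635 -1 84 top z rel tcp [0.026  0.0267] y 0.0059
w8 0.635 1 89 top z rel tcp [0.026  0.0266] y 0.0263
w8 0.64 -1 53 top z rel tcp [0.0259 0.0269] y 0.0058
w8 0.64 1 55 top z rel tcp [0.0262 0.0266] y 0.0262
```

drive_tool(
  commands=[
    [[0,0,0,0],[0,0,0,0],[0,0,0,0],[0,0,0,0],[0,0,0,0],[0,0,0,0]],
  ],
  grip=0.385,
)

```text
time: 13.45
tool_pos: [0.6026, 0.0159, 0.2491]
ee_rot: [0.953, 1.571, 0.93]
wrist_force: [0.4, -0.5, 0.2]
width: 0.0363
```

```bash
python3 - <<'E'
from h import *
p,R,o=pose();print(p,o['width'],o['wrist_force'])
s=snap('wrist','w9');s2=snap('scene','s9')
crop('w9',270,210,370,350,6,'c16');crop('s9',330,140,390,190,12,'c17')
im=s['pixels'].astype(int).sum(2)
for r in (295,296,297): print(r,im[r,300:348].tolist())
E
```

```text
[0.60259555 0.01592375 0.2491151 ] 0.03628138798417918 [ 0.40075801 -0.53467589  0.22042277]
295 [339, 345, 334, 339, 570, 716, 719, 714, 712, 715, 679, 449, 313, 327, 330, 333, 333, 335, 330, 332, 330, 328, 336, 323, 324, 328, 330, 336, 326, 226, 115, 83, 381, 702, 722, 721, 713, 714, 706, 524, 349, 327, 325, 327, 326, 330, 320, 324]
296 [348, 342, 334, 344, 542, 708, 718, 718, 712, 713, 696, 436, 314, 326, 334, 337, 327, 340, 334, 333, 332, 340, 332, 329, 333, 339, 338, 337, 341, 243, 160, 174, 358, 706, 725, 718, 716, 713, 699, 478, 344, 318, 329, 328, 326, 329, 328, 324]
297 [343, 344, 343, 338, 455, 702, 718, 714, 713, 712, 705, 471, 316, 318, 329, 337, 337, 332, 345, 336, 326, 335, 326, 323, 328, 335, 325, 330, 327, 295, 193, 190, 375, 710, 719, 719, 710, 712, 693, 435, 323, 317, 315, 323, 320, 322, 326, 322]
```

View pics/c16.png

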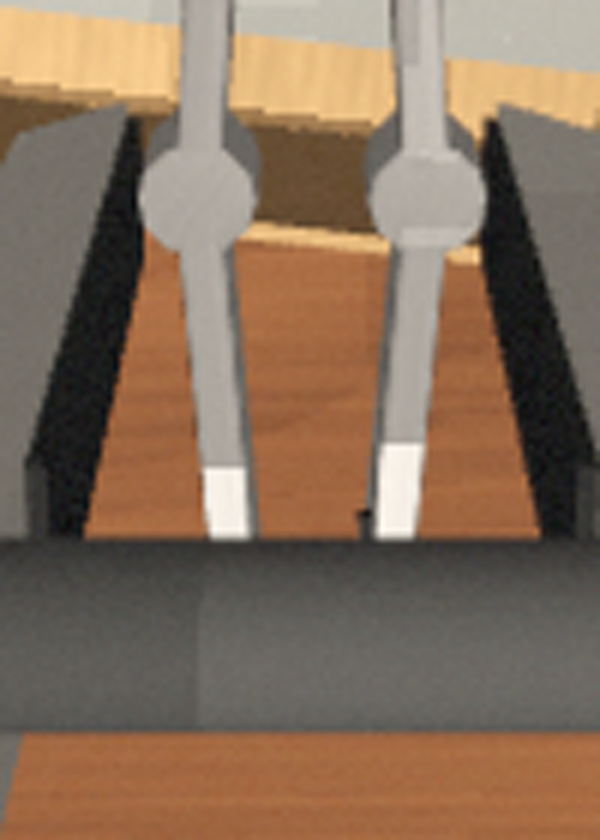

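View pics/c17.png

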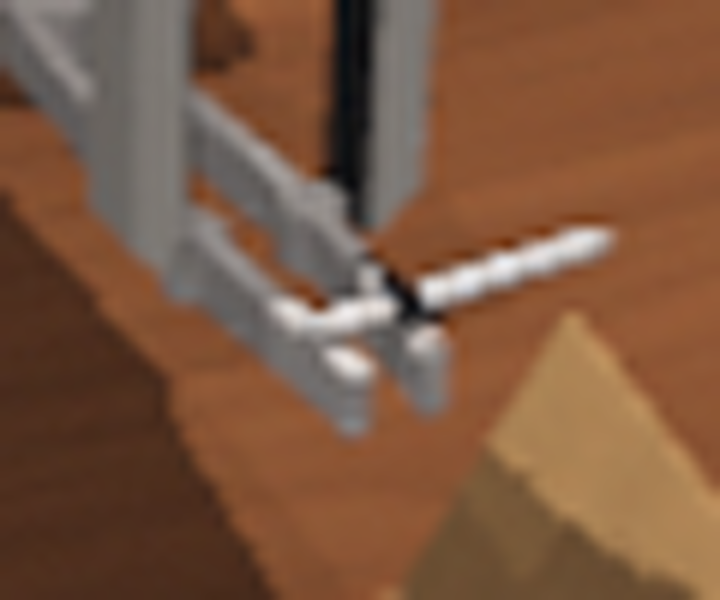

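```bash
cat > legs.py <<'E'
from h import *
from scipy import stats
def legs(tag,ztop,pitch=0,xr=.6023,rows=None,show=False):
    s=load(tag);z=s['z_map'];H,W=z.shape;vs,us=np.mgrid[0:H,0:W]
    K=s['mtx'];T=s['extrinsics'];R=T[:3,:3];C=-R.T@T[:3,3]
    D=np.stack([(us-K[0,2])/K[0,0],-(vs-K[1,2])/K[1,1],-np.ones_like(z)],-1)@R
    P=D*z[...,None]+C
    m=(z>0)&(P[...,2]>ztop-.006)&(P[...,2]<ztop+.006)&(abs(P[...,1]-.016)<.035)
    if show: cv2.imwrite(f'pics/m_{tag}.png',m.astype(np.uint8)*255)
    def ray(u,v):
        d=R.T@np.array([(u-K[0,2])/K[0,0],-(v-K[1,2])/K[1,1],-1.])
        # plane z=ztop+pitch*(x-xr)
        t=(ztop+pitch*(-xr+C[0])-C[2])/(d[2]-pitch*d[0]);return C+t*d
    out={}
    for part,(xa,xb) in dict(rear=(-.080,-.012),front=(.010,.040)).items():
        L=[];Rr=[]
        for v in range(H):
            cols=np.where(m[v])[0]
            if len(cols)<4: continue
            a,b=ray(cols[0]-.5,v),ray(cols[-1]+.5,v)
            if xa<a[0]-xr<xb: L.append(a[:2])
            if xa<b[0]-xr<xb: Rr.append(b[:2])
        res=[]
        for q in (L,Rr):
            q=np.array(q); f=stats.theilslopes(q[:,1],q[:,0]);r=q[:,1]-f[0]*q[:,0]-f[1]
            res.append((f[0],f[1],len(q),np.std(r)))
        (k1,c1,n1,e1),(k2,c2,n2,e2)=res
        f=lambda x:1e3*((k2-k1)*(xr+x)+c2-c1)
        print(tag,part,'slopes deg',np.round(np.degrees(np.arctan([k1,k2])),2),'diff rad',round(np.arctan(k2)-np.arctan(k1),4),'n',n1,n2,'res mm',np.round([e1*1e3,e2*1e3],2),'outer sep at -50,0,45:',np.round([f(-.05),f(0),f(.045)],2))
E
python3 - <<'E'
from legs import *
legs('w2',.040,show=True);legs('w3',.040,show=True)
legs('w6',.0141+.0255)
legs('w8',.2492+.0252,.02,show=True);legs('w9',.2491+.0252,.02,show=True);legs('w7',.2478+.0252,.025)
E
cd pics; python3 -c "
import cv2,numpy as np
cv2.imwrite('mm.png',np.hstack([cv2.imread(f'm_{t}.png')[20:340,180:450] for t in('w3','w8')]))"
```

```text
w2 rear slopes deg [-10.19   7.2 ] diff rad 0.3036 n 64 61 res mm [0.33 0.32] outer sep at -50,0,45: [30.29 45.6  59.38]
w2 front slopes deg [-2.46 -1.95] diff rad 0.0089 n 25 24 res mm [0.33 0.44] outer sep at -50,0,45: [45.12 45.56 45.96]
w3 rear slopes deg [-10.11   7.19] diff rad 0.3019 n 63 63 res mm [0.31 0.32] outer sep at -50,0,45: [30.05 45.27 58.97]
w3 front slopes deg [-2.34 -0.45] diff rad 0.0329 n 25 25 res mm [0.56 0.  ] outer sep at -50,0,45: [43.7  45.35 46.83]
w6 rear slopes deg [-7.69  4.89] diff rad 0.2197 n 115 115 res mm [0.17 0.17] outer sep at -50,0,45: [26.57 37.61 47.55]
w6 front slopes deg [ 0.38 -3.7 ] diff rad -0.0712 n 40 42 res mm [0.2  1.11] outer sep at -50,0,45: [41.45 37.88 34.67]
w8 rear slopes deg [-5.67  2.87] diff rad 0.149 n 115 115 res mm [0.18 0.17] outer sep at -50,0,45: [23.39 30.86 37.58]
w8 front slopes deg [ 2.5  -5.57] diff rad -0.1409 n 41 41 res mm [0.19 0.2 ] outer sep at -50,0,45: [37.86 30.8  24.45]
w9 rear slopes deg [-5.14  2.29] diff rad 0.1296 n 115 115 res mm [0.17 0.18] outer sep at -50,0,45: [22.74 29.23 35.08]
w9 front slopes deg [ 2.58 -5.86] diff rad -0.1474 n 41 42 res mm [0.19 1.17] outer sep at -50,0,45: [36.19 28.8  22.15]
w7 rear slopes deg [-7.73  4.88] diff rad 0.2202 n 114 114 res mm [0.17 0.17] outer sep at -50,0,45: [26.8  37.87 47.82]
w7 front slopes deg [ 0.24 -3.21] diff rad -0.0602 n 40 41 res mm [0.19 0.82] outer sep at -50,0,45: [40.64 37.63 34.92]
```

View pics/mm.png

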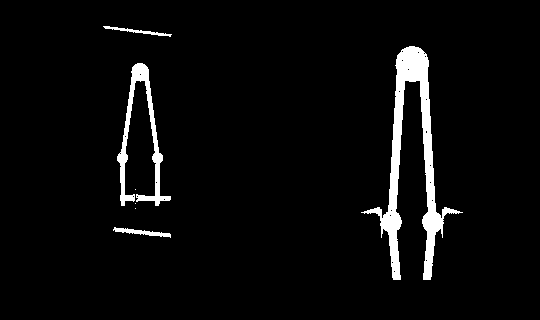

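```bash
python3 - <<'E'
from h import *
for tag in('w3','w2'):
    s=load(tag);im=s['pixels'].astype(int).sum(2)
    print(tag)
    for r in range(205,232): print(r,' '.join('%3d'%x for x in im[r,296:360]) if tag=='w3' else ' '.join('%3d'%x for x in im[r,310:372]))
E
```

```text
w3
205 573 569 575 573 479 546 547 560 442 340 390 394 392 384 394 402 392 384 389 391 401 385 391 396 398 395 544 549 587 581 580 583 583 555 552 549 547 552 550 340 503 505 509 419 548 557 550 552 555 555 556 549 552 547 569 574 571 573 409 395 401 393 387 396
206 579 578 580 583 485 543 549 561 441 348 564 579 578 577 572 574 570 573 571 570 573 413 395 565 571 573 577 576 584 586 577 578 580 553 552 551 554 549 552 334 498 506 507 422 548 556 556 553 552 549 548 557 546 554 582 580 580 583 418 401 560 566 569 571
207 572 578 579 579 474 660 555 558 438 336 567 574 579 581 582 583 582 583 580 580 578 377 353 578 578 582 577 581 579 578 582 578 583 555 552 551 557 547 552 413 714 714 711 549 549 551 551 548 548 553 554 556 550 555 580 577 574 578 574 568 574 577 576 577
208 578 575 575 579 513 732 736 732 475 339 572 578 581 578 578 579 583 583 510 253 569 376 355 569 577 582 581 576 581 580 577 579 581 555 551 548 552 554 545 426 722 723 718 552 549 545 546 553 554 556 550 548 551 553 579 579 580 578 578 577 574 577 575 576
209 577 575 576 582 513 740 723 722 453 333 549 551 550 5
[... 12029 characters left out ...]
 544 548 560 556 540 538 542 549 474 330 547 572 566 551 553 567 572 565 556 557 560 556 539 538 554 557 556 549 557 564 564 559 564 560 556 554 548 549 555 496 389 361 360 335 352 344 352 360 366
230 537 545 553 551 549 554 559 553 538 539 560 566 556 540 552 560 551 541 540 548 555 551 543 566 573 564 556 555 571 570 566 551 563 565 552 545 540 554 559 554 549 548 564 558 551 556 565 554 551 550 551 553 461 244 142 238 312 345 351 351 346 350
231 539 546 552 547 543 555 563 548 535 547 562 564 552 546 549 563 552 541 540 544 548 550 560 563 572 562 553 561 574 569 563 558 563 562 554 547 546 559 559 554 544 559 559 556 556 552 556 553 543 547 546 552 462 227  87 167 277 335 348 348 348 350
```

drive_tool(
  commands=[
    [[0,0,0,0],[0,0,0,0],[0,0,0,0],[0,0,0,0],[0,0,0,0],[0,0,0,0]],
  ],
  grip=0.375,
)

```text
time: 14.15
tool_pos: [0.6026, 0.0159, 0.2491]
ee_rot: [0.772, 1.571, 0.749]
wrist_force: [-0.1, 0.1, 0.0]
width: 0.0353
```

```bash
python3 - <<'E'
from legs import *
p,R,o=pose();print(p,o['width'],o['wrist_force'])
s=snap('wrist','w10');s2=snap('scene','s10');snap('side','d10')
crop('w10',270,210,370,350,6,'c18');crop('s10',330,140,390,190,12,'c19')
legs('w10',p[2]+.0252,.02)
im=s['pixels'].astype(int).sum(2)
for r in (294,295,296,297): print(r,im[r,300:348].tolist())
for r in (331,332,333): print(r,im[r,325:345].tolist())
# scene-camera prediction: where leg index, needle centre appear if a aligned: tweezers frame
s=s2
for sc in (s2,load('s9')):
  print(np.round(proj(sc,[.647,.012,.283]),2))
E
```

```text
[0.60261213 0.01591085 0.24911896] 0.03531458769830484 [-0.14626532  0.0519083   0.02853651]
w10 rear slopes deg [-4.89  2.03] diff rad 0.1206 n 115 115 res mm [0.19 0.17] outer sep at -50,0,45: [22.29 28.33 33.77]
w10 front slopes deg [ 3.09 -6.3 ] diff rad -0.1638 n 41 42 res mm [0.2  0.81] outer sep at -50,0,45: [36.63 28.42 21.02]
294 [335, 321, 327, 331, 330, 675, 724, 718, 716, 712, 720, 667, 387, 307, 329, 323, 326, 324, 325, 337, 330, 322, 329, 325, 330, 326, 328, 332, 321, 313, 285, 391, 591, 509, 500, 496, 706, 718, 578, 359, 330, 329, 320, 329, 330, 329, 334, 330]
295 [337, 345, 338, 341, 340, 643, 718, 718, 715, 711, 713, 678, 470, 321, 330, 339, 333, 337, 336, 335, 335, 331, 324, 338, 340, 321, 317, 330, 319, 325, 215, 135, 212, 487, 504, 495, 703, 706, 460, 340, 323, 318, 326, 322, 323, 326, 330, 322]
296 [344, 344, 338, 343, 341, 555, 710, 720, 716, 710, 714, 695, 504, 333, 328, 333, 333, 334, 325, 333, 326, 339, 333, 331, 342, 333, 332, 321, 333, 322, 245, 175, 177, 407, 497, 498, 703, 704, 421, 338, 334, 322, 324, 332, 325, 328, 325, 321]
297 [339, 338, 342, 342, 341, 469, 703, 716, 716, 707, 712, 699, 585, 343, 330, 323, 336, 340, 327, 325, 340, 322, 331, 323, 333, 329, 334, 316, 321, 300, 270, 187, 182, 424, 493, 494, 706, 692, 409, 331, 321, 317, 318, 324, 321, 325, 319, 312]
331 [271, 270, 267, 263, 276, 265, 269, 272, 275, 266, 274, 270, 267, 273, 272, 272, 277, 274, 274, 277]
332 [313, 316, 315, 315, 323, 320, 316, 313, 310, 306, 308, 304, 310, 310, 315, 314, 314, 308, 304, 295]
333 [335, 337, 324, 340, 326, 338, 336, 339, 330, 333, 328, 330, 333, 340, 334, 334, 327, 332, 325, 331]
[359.17 164.67]
[359.17 164.67]
```

View pics/c18.png

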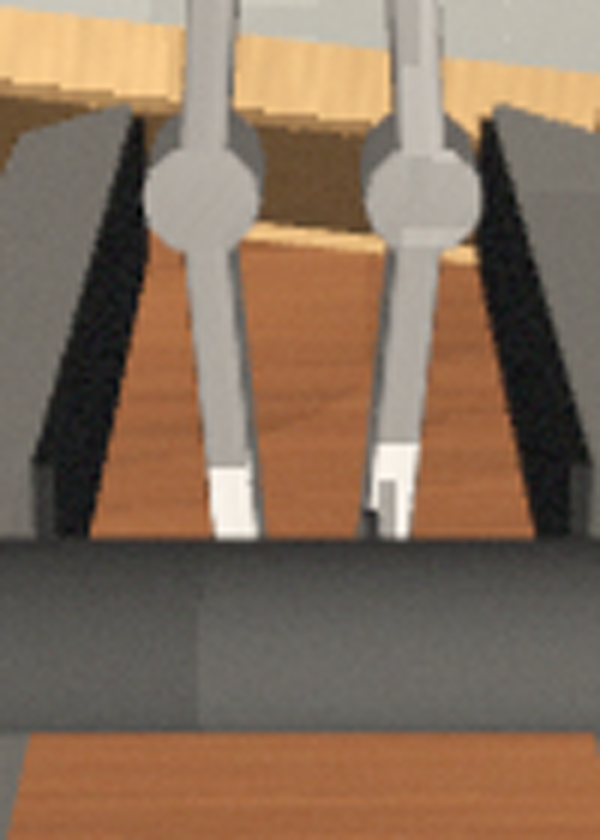

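View pics/c19.png

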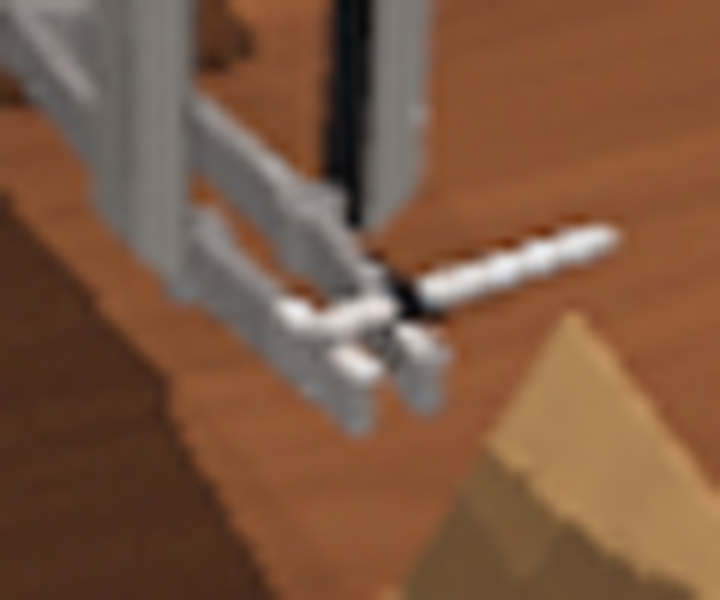

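drive_tool(
  commands=[
    [[0,0,0,0],[0,0,0,0],[0,0,0,0],[0,0,0,0],[0,0,0,0],[0,0,0,0],[0,0,0,0],[0,0,0,0],[0,0,0,0],[0,0,0,0]],
  ],
)

```text
time: 15.3
tool_pos: [0.6026, 0.0159, 0.2491]
ee_rot: [0.934, 1.571, 0.911]
wrist_force: [-0.4, 0.7, -1.2]
width: 0.0355
```

```bash
python3 - <<'E'
from legs import *
p,R,o=pose();print(p,o['width'])
snap('wrist','w11');snap('scene','s11');snap('side','d11')
legs('w11',p[2]+.0252,.02)
E
```

```text
[0.60258462 0.01589547 0.2491052 ] 0.03545051443563259
w11 rear slopes deg [-4.88  2.03] diff rad 0.1206 n 115 115 res mm [0.18 0.17] outer sep at -50,0,45: [22.29 28.33 33.77]
w11 front slopes deg [ 3.09 -6.3 ] diff rad -0.1638 n 41 42 res mm [0.24 0.81] outer sep at -50,0,45: [36.46 28.25 20.86]
```

View pics/s11.png

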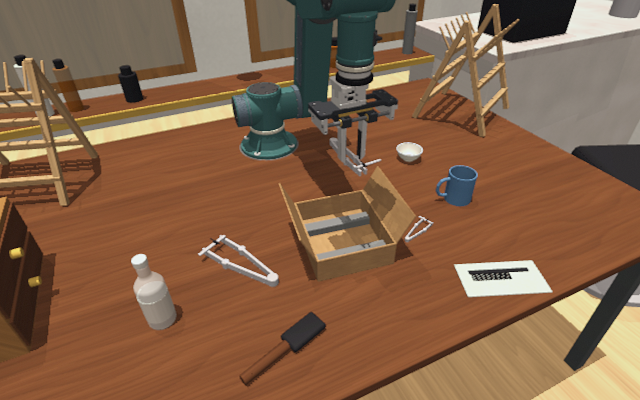

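View pics/d11.png

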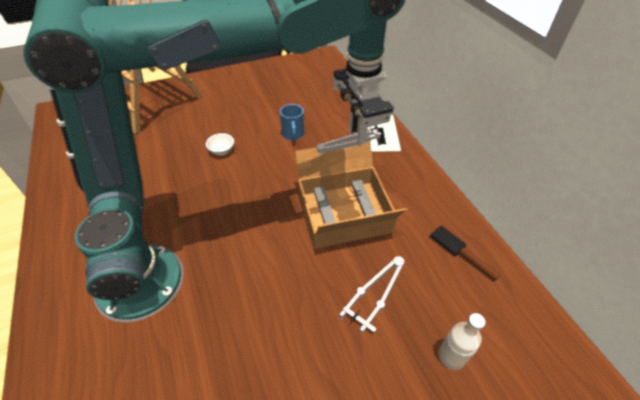

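The final pictures show both flaps folded outward around the carton at (350,230) and the tweezers held level above it at (345,155). The bystanders have not moved: mug (460,185), bowl (408,153), bottle (153,295). The squeeze reads the same as a second ago, so I'm handing in.

```bash
python3 -c "
from bench import robot
print(robot.close_job())"
```

```text
the job is handed in; nothing more can be done
None
```

I handed the job in at about 15 s with the tweezers held up over the carton, squeezed so the moving leg lies under the needle.

- **Flaps:** I pushed both out with the shut fingers. The first pass left the right flap only about 18° past upright, so I pushed both again. They then measured about 25° (right) and 28° (left, taken while the finger was still on it). The last views show both still folded out.
- **Tweezers:** I took the pair in the carton by its bosses and lifted it so its underside is about 0.26 m up, roughly 0.11 m above the flap edges. It pitched about 1.5–2° during the lift, so it is close to level but not perfectly so.
- **Tip gap:** The needle measured y ≈ -4.9 mm, which calls for a squeeze of about 0.182 rad. The leg angle in the pictures gave about 0.180–0.182 rad, and a direct comparison of leg and needle put them about 0.1 mm apart. The gap stayed steady for 1 s, at about 9 mm, so the tips never touched.
- **Weaker points:** The rod on the gripper hides the crossing itself in the wrist camera, so the alignment is carried over from the visible parts and I trust it to about 0.5 mm. The finger-width reading disagreed slightly, suggesting a squeeze about 0.015 rad larger. I put that down to the fingers flexing and went by the pictures.
- **Bystanders:** The mug, bottle and bowl look unmoved in the last views.

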